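# Load the radio rebuild tray

### The job

On the assembly tray, slide the two windowed metal panels flat along the tray floor into the compartments that fit them, the long one broadside into the wide shallow compartment and the other into the narrow deep one, each fully home against the back wall and square to it. Push both valves along the floor, standing, into single file between the two brass guide rails, the first against the end stop and the second against the first. Do not lift or tip the panels, do not lift or knock over the valves, leave the other things on the tray and bench where they are, and let go of everything at the end.

Things in the scene. Friction and masses are not known exactly. Their poses are not given: they have to be found in the camera images.
- tray: Fixed dark wooden tray, x -200 to +190 mm, y -300 to +300 mm, light rim 16 mm high and 10 mm thick, floor 8 mm above the bench. Origin: on the bench under its middle; +x points away from the robot. At its far end, back walls at x 145 mm: the lane in the middle (y 0), the two compartments at y +165 and -165 mm (which is which varies).
- bay_long: Compartment for the long panel. Plywood, three fixed walls 8 mm thick, 12 mm high, on the tray floor; mouth towards -x, flared by 8 mm a side over a further 14 mm. Origin: on the tray floor, middle of the back wall's inner face; +x points out through the back wall. Inside 116 mm wide (y) and 56 mm deep (x).
- bay_long_seat (a point): Where the long panel's origin lies when it is home: on the tray floor, 29 mm in front of the back wall, same axes as the compartment.
- bay_short: Compartment for the short panel. Plywood, three fixed walls 8 mm thick, 12 mm high, on the tray floor; mouth towards -x, flared by 8 mm a side over a further 14 mm. Origin: on the tray floor, middle of the back wall's inner face; +x points out through the back wall. Inside 78 mm wide (y) and 88 mm deep (x).
- bay_short_seat (a point): Where the short panel's origin lies when it is home: on the tray floor, 45 mm in front of the back wall, same axes as the compartment.
- panel_long: Long panel, 58 mm (x) by 110 mm (y). A 6 mm thick plain aluminium sheet with a rectangular window 36 mm (x) by 50 mm (y) right through it, lying flat on the tray floor. Origin: centre of its underside; z up. The window is in the middle. It goes in with its long side against the back wall, its x axis along the compartment's (either way round).
- panel_long_window (a point): Middle of the long panel's window, half way through its thickness.
- panel_short: Short panel, 90 mm (x) by 72 mm (y). A 6 mm thick plain aluminium sheet with a rectangular window 36 mm (x) by 50 mm (y) right through it, lying flat on the tray floor. Origin: centre of its underside; z up. The window's middle is at x +18 mm.  Home, its x axis lies along the compartment's (either way round).
- panel_short_window (a point): Middle of the short panel's window, half way through its thickness.
- lane: Brass lane: two guide rails 16 mm high, 44 mm apart inside, 68 mm long plus a flared mouth of 15 mm, on the tray floor, open towards -x, closed at the far end by an end stop. Origin: on the tray floor, middle of the stop's inner face; +x points out through the stop. Two valves in file stand 18 and 54 mm in front of the stop; the hindmost may stand up to 64 mm in front of it.
- valve_a: Radio valve standing upright on the tray floor: brown bakelite base 36 mm across and 26 mm high, glass bulb 29 mm across above it, 66 mm tall in all, 70 g, centre of mass 20 mm up. Origin: centre of its underside, z up.
- valve_b: A second valve, the same as valve_a. The two are interchangeable: either may go in first.
- knob: Bystander on the tray: cream ceramic knob, 36 mm across, 26 mm high. Origin: centre of its underside.
- capacitor: Bystander on the tray: small brass tuning capacitor, 34 by 34 mm, 38 mm high, with a 6 mm shaft stub. Origin: centre of its underside.
- bezel: Bystander on the bench: chrome meter bezel, 68 mm across, 16 mm high. Origin: centre of its underside.
- screwdriver: Bystander on the bench: screwdriver lying down.
- tin: Bystander on the bench: closed steel tin, 60 mm across, 70 mm high. Origin: centre of its underside.
Things that resemble listed ones, but are neither listed nor needed, are in the scene too. Leave any brown or turquoise look-alike of the panel_short alone.

How it is judged:
By the outcome, as a careful person would: the job done as asked, in the order asked, and still so for the second after the job is handed in, with the robot touching nothing.
It also fails if it takes over 72 s, if anything falls off the work surface, if the arm or the gripper's body presses on something with over 40 N, if the wrist force passes 120 N, or if a joint passes its speed limit or range.

### The arm

A 7-joint arm with a two-finger parallel gripper is mounted at the origin on the work surface. World frame = base frame: x ahead of the robot, y to its left, z up, the work surface at z = 0. Lengths are in m, angles in rad, forces in N, time in s.
With the tool pointing down it reaches from about 0.425 to 1.025 m from the base axis. Payload 3.6 kg.
Tool frame: the origin (TCP) lies midway between the tips of the shut fingers; the grasp point (between the pads) lies 19 mm behind it; z points along the fingers, y is the line along which they close (so a half turn about z gives the same grasp; the last joint's range is limited). The gripper opens to 85 mm and grips with 20 to 120 N. Pads are 22 mm wide; open, the fingers measure 114 mm over their backs; the gripper's body (76 mm by 85 mm) begins 54 mm behind the grasp point. The pads swing forward as they close: fully open they stand 13 mm farther back than shut.
Start: joints at [1.145, 0.591, 0.048, 1.609, -0.033, 0.943, -0.034], TCP at [0.236, -0.685, 0.231] pointing down, gripper open.
Joint ranges: [-2.69, 2.69], [-0.47, 2.24], [-1.27, 1.36], [0.19, 2.51], [-1.53, 4.68], [0.08, 2.07], [-3.09, 3.09]. Speed limits (rad/s): [2.57, 2.57, 3.14, 3.14, 3.14, 3.14, 3.14].

### API

Orientations are given as a rotation vector (axis times angle).
In Python, from plant import status, eyes, job gives the robot as it stands. The module is installed in compiled form; this text tells all that it offers.
- The arm moves only by the tool drive_tool, never from a script. Its arguments are lists of equal length, an entry for each row: "travel": the shift along the world's x, y, z normalised to -1 to 1, where 1 is 0.12 m, a list of three; "spin": the turn about the world's z normalised to -1 to 1, where 1 is pi/4 rad; "grip": the opening, from -1 (shut) to 1 (fully open). In form: {"travel": [[tx, ty, tz], ...], "spin": [spin, ...], "grip": [grip, ...]}. A call has 1 to 10 rows; each row is the pose to reach, as a shift and turn from the pose commanded when the call began; what a row does not reach only later rows make up. A row lasts 1/8 s, in which the tool goes at most 62.5 mm and 10.7 degrees, less where a joint would pass 70% of its speed; a pose out of reach is approached as far as the arm can. A call with a number of a shift or a turn outside -1 to 1 is refused whole. A call with a gripper value outside its range is refused whole. The fingers move at their own pace and stop on an object; the grip force is fixed at half the most. Time passes only in rows, so rows that repeat a pose let the fingers close. It gives the time, the measured TCP pose, the force, the opening and the grip force at its end, in the units of the state.
- status.get_state(): the state, without advancing time (a new reading comes with each control period).
- eyes.read_camera(name): name is "side" or "top"; returns a dict with "image" (420x560x3 uint8, red, green, blue), "fx", "fy", "cx", "cy" (pixels), "cam_to_world" (4x4, takes a point from camera to world coordinates). Camera axes: x right, y down, z forward; pixel columns grow to the right and rows downward; lengths in m; the calibration is good to about 2 mm. A picture is of the moment at which its call begins. There is no depth.
- job.finish_job(): hands the job in; it is judged then, once.
The state is a dict: "time": time; "joint_positions": joint angles; "joint_vel": joint speeds; "effort": joint torques, N m; "ee_pos": TCP position; "eef_rot": TCP orientation; "ft_force": force on the tool from outside, world axes, zero at the start; "wrist_torque": the same for the moment, N m; "finger_gap": opening from 0.0 (shut) to 1.0 (fully open); "gripper_force": force on a finger pad.
Only numpy, scipy, OpenCV 4.12 (cv2) and the standard library are available. Lean on these libraries where they do the work, as an engineer would, in place of code of your own. Each camera call takes 0.05 s, during which the arm holds its last target. There are 200 camera calls.

## Working session

There is one attempt and no reset: what is moved stays moved. The work goes in short steps, Python scripts to look and compute and a tool call to move; the robot and the scene stay as the last step left them, time stands still between calls to the robot, and variables do not carry over. Pictures are saved under pics/ and viewed, at most 12 in all, crops included, and the job is handed in when it is done.

Besides the shell and the picture viewer there is one more tool, called after ">>>" as a command line: name --pt "numbers of a row" for each row, then --argument value for the rest. drive_tool: Moves the arm, as the interface text tells. Its arguments: {"type":"object","properties":{"travel":{"type":"array","items":{"type":"array","items":{"type":"number"}}},"spin":{"type":"array","items":{"type":"number"}},"grip":{"type":"array","items":{"type":"number"}}},"required":["travel","spin","grip"]}

```bash
mkdir -p pics
cat > h.py <<'E'
import numpy as np,cv2
from plant import status,eyes,job
def cam(n):
    c=eyes.read_camera(n); c['bgr']=cv2.cvtColor(c['image'],cv2.COLOR_RGB2BGR); return c
def ray(c,px,z):
    px=np.atleast_2d(np.array(px,float)); T=c['cam_to_world']
    d=np.c_[(px[:,0]-c['cx'])/c['fx'],(px[:,1]-c['cy'])/c['fy'],np.ones(len(px))]@T[:3,:3].T
    o=T[:3,3]; return o+d*((z-o[2])/d[:,2])[:,None]
def proj(c,p):
    T=np.linalg.inv(c['cam_to_world']); q=np.atleast_2d(p)@T[:3,:3].T+T[:3,3]
    return np.c_[q[:,0]/q[:,2]*c['fx']+c['cx'],q[:,1]/q[:,2]*c['fy']+c['cy']]
E
python3 - <<'E'
from h import *
for n in('top','side'):
    c=cam(n); cv2.imwrite(f'pics/{n}0.png',c['bgr']); print(n,c['fx'],c['fy'],c['cx'],c['cy'],c['cam_to_world'].round(3).tolist())
s=status.get_state(); print(s)
E
```

```text
top 485.06568717033446 485.06568717033446 271.31733413080366 209.21893570708386 [[0.021, -0.992, 0.127, 0.284], [-1.0, -0.021, 0.002, -0.003], [0.001, -0.127, -0.992, 1.596], [0.0, 0.0, 0.0, 1.0]]
side 465.7606044522063 465.7606044522063 284.1550055935634 209.40523392693416 [[-0.998, -0.011, 0.066, 0.394], [-0.061, 0.536, -0.842, 1.056], [-0.026, -0.844, -0.535, 0.698], [0.0, 0.0, 0.0, 1.0]]
{'time': 0.1, 'joint_positions': array([ 1.14550423,  0.59204682,  0.04831099,  1.60971972, -0.03330814,
        0.94267837, -0.03370132]), 'joint_vel': array([-7.03686388e-05, -1.19676424e-03, -7.83150085e-04, -2.73850105e-03,
        7.16265962e-04,  6.47552241e-04, -1.35892159e-03]), 'effort': array([ 5.74879072e-03, -5.49995363e+01,  1.55387208e+00, -1.98823982e+01,
        9.81254299e-03,  3.82546219e-03,  1.10390997e-05]), 'ee_pos': array([ 0.2359207 , -0.68474318,  0.23023176]), 'eef_rot': array([-3.09647348e+00, -5.18565843e-01,  7.05333404e-04]), 'ft_force': array([0.29800458, 0.5575967 , 0.28274021]), 'wrist_torque': array([-0.04212227,  0.00241312,  0.040001  ]), 'gripper_force': 0.0, 'finger_gap': 0.9998314812500471}
```

View pics/top0.png

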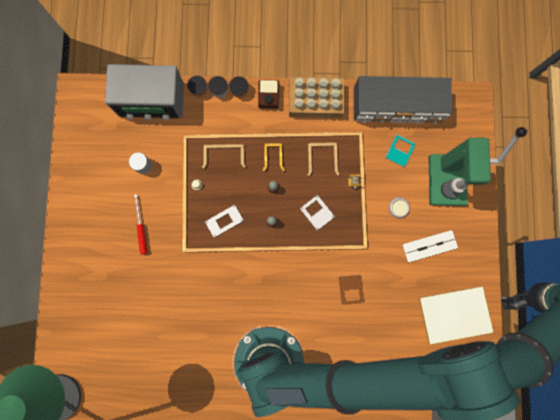

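View pics/side0.png

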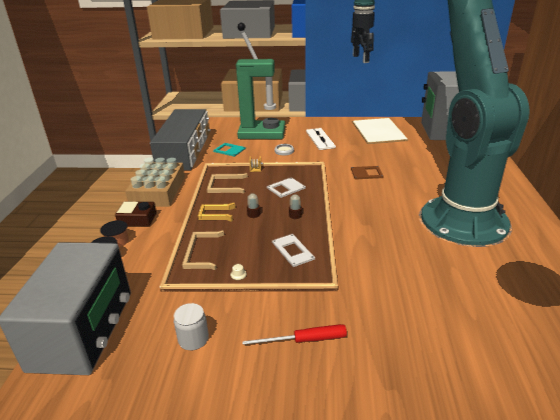

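The top view shows:
- The tray is at (184-366, 135-250). The wide bay is at (223,155), the lane at (273,157) and the narrow bay at (323,158).
- The long panel is at (224,221), the short panel at (317,212), and the valves at (273,186) and (272,221).
- Panel-like candidates: white panels (224,221) and (317,212) on the tray, a white slotted plate (430,246), turquoise (401,151) and brown (351,289). I choose the two on the tray.
- Valve-like candidates: the dark items (273,186) and (272,221), and the tube rack (318,95). I choose the two standing on the tray.

```bash
cat >> h.py <<'E'
def panels(c,z=0.014):
    h=cv2.cvtColor(c['bgr'],cv2.COLOR_BGR2HSV); k=4
    g=cv2.resize(c['bgr'],None,fx=k,fy=k,interpolation=cv2.INTER_CUBIC); h=cv2.cvtColor(g,cv2.COLOR_BGR2HSV)
    m=cv2.inRange(h,(0,0,125),(180,70,255)); cs,hi=cv2.findContours(m,cv2.RETR_CCOMP,cv2.CHAIN_APPROX_NONE)
    out=[]
    for i,q in enumerate(cs):
        if hi[0][i][3]>=0 or cv2.contourArea(q)<1500: continue
        P=lambda q:(ray(c,(q[:,0]+.5)/k-.5,z)[:,:2]*1000).astype(np.float32)
        w=P(q); r=cv2.minAreaRect(w)
        if not(400<r[0][0]<950 and abs(r[0][1])<320): continue
        hs=[cv2.minAreaRect(P(cs[j])) for j in range(len(cs)) if hi[0][j][3]==i and cv2.contourArea(cs[j])>300]
        out.append((r,hs))
    return out
E
python3 - <<'E'
from h import *
c=cam('top')
for r,hs in panels(c): print(np.round(r[0],1),np.round(r[1],1),round(r[2],1),[(np.round(x[0],1),np.round(x[1],1),round(x[2],1)) for x in hs])
g=c['bgr'][125:260,175:375]; cv2.imwrite('pics/crop0.png',cv2.resize(g,None,fx=4,fy=4,interpolation=cv2.INTER_CUBIC))
s=cam('side'); g=s['bgr'][150:300,160:345]; cv2.imwrite('pics/crop1.png',cv2.resize(g,None,fx=4,fy=4,interpolation=cv2.INTER_CUBIC))
E
```

```text
[445.6 154.6] [ 63.7 115.5] 31.1 [(array([445.6, 154.3]), array([33.6, 47.8]), 32.5)]
[ 480.2 -150. ] [95.4 77.1] 39.1 [(array([ 493.8, -138.6]), array([33.6, 47.7]), 39.6)]
[909.4  19.4] [36.3 51.9] 1.2 []
```

View pics/crop0.png

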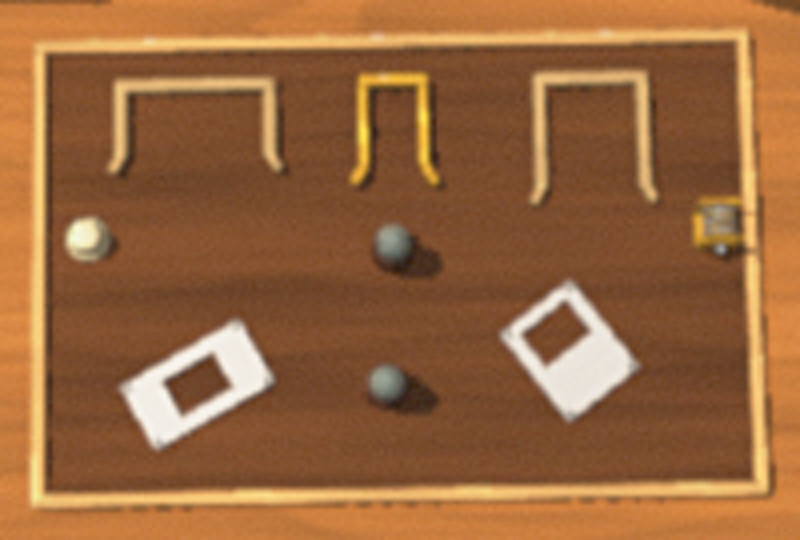

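View pics/crop1.png

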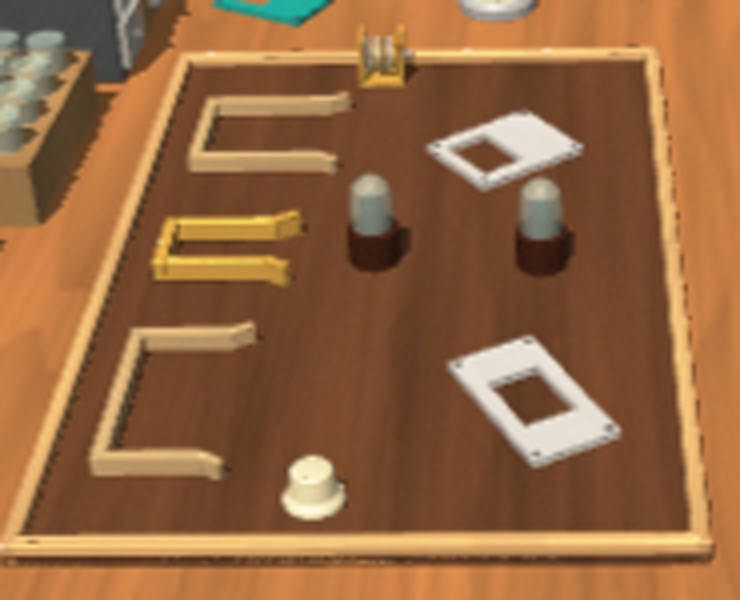

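Both choices are confirmed:
- The long panel has a centred window (crop 198,383), and the short panel has an off-centre window (crop 556,332) facing its far corner.
- The wide bay is on the left (+y), the narrow bay on the right, and the lane is in the middle at crop (395,80-185).

```bash
cat >> h.py <<'E'
def comps(c,lo,hi,z,amin=400,k=4):
    g=cv2.resize(c['bgr'],None,fx=k,fy=k,interpolation=cv2.INTER_CUBIC); h=cv2.cvtColor(g,cv2.COLOR_BGR2HSV)
    m=cv2.inRange(h,lo,hi); cs,_=cv2.findContours(m,cv2.RETR_EXTERNAL,cv2.CHAIN_APPROX_NONE); o=[]
    for q in cs:
        if cv2.contourArea(q)<amin: continue
        w=(ray(c,(q[:,0]+.5)/k-.5,z)[:,:2]*1000).astype(np.float32)
        r=cv2.minAreaRect(w)
        if 380<r[0][0]<800 and abs(r[0][1])<330: o.append((r,w))
    return o
def valves(c):
    'dome centres: bulb top ~ sphere r14.5 centre at z=8+51.5 mm'
    return [np.round(r[0],1) for r,w in comps(c,(60,10,50),(120,110,200),.060,300) if 20<min(r[1]) and max(r[1])<45]
E
python3 - <<'E'
from h import *
c=cam('top')
for r,w in comps(c,(10,40,120),(32,255,255),.020):
    print(np.round(r[0],1),np.round(r[1],1),round(r[2],2),'x',w[:,0].min().round(1),w[:,0].max().round(1),'y',w[:,1].min().round(1),w[:,1].max().round(1))
    if r[0][0]>600:  # back wall outer edge slope
        y0,y1=w[:,1].min()+15,w[:,1].max()-15
        e=np.array([[y,w[abs(w[:,1]-y)<1.5][:,0].max()] for y in np.arange(y0,y1,3)]); print('  back edge fit',np.polyfit(e[:,0],e[:,1],1).round(4))
print('valves',valves(c))
h=cv2.cvtColor(c['bgr'],cv2.COLOR_BGR2HSV); print(h[186,273],h[184,272],h[220,271])
s=cam('side'); T=s['cam_to_world']
for px in [(253,210),(295,210)]: print('side base ray z=.034',ray(s,[px],.034).round(4))
E
```

```text
[780.2 272.6] [12.3 62. ] 2.5 x 773.1 787.0 y 241.7 303.7
  back edge fit [-9.220000e-02  8.095892e+02]
[525.4 -94.9] [1390.5 1808.2] 1.26 x -182.4 1240.3 y -983.5 824.3
valves []
[ 49  20 140] [ 47  25 166] [ 55  18 160]
side base ray z=.034 [[0.559  0.0145 0.034 ]]
side base ray z=.034 [[0.4469 0.0122 0.034 ]]
```

```bash
sed -i 's/RETR_EXTERNAL/RETR_LIST/; s/(60,10,50),(120,110,200)/(35,5,80),(120,110,200)/' h.py
python3 - <<'E'
from h import *
c=cam('top')
for r,w in comps(c,(10,40,120),(32,255,255),.020):
    if max(r[1])>700: continue
    print(np.round(r[0],1),np.round(r[1],1),round(r[2],2),'x',w[:,0].min().round(1),w[:,0].max().round(1),'y',w[:,1].min().round(1),w[:,1].max().round(1))
    if 600<r[0][0]<720 and max(r[1])<200 and min(r[1])>40:
        y0,y1=w[:,1].min()+20,w[:,1].max()-20
        e=np.array([[y,w[abs(w[:,1]-y)<1.5][:,0].max()] for y in np.arange(y0,y1,3)]); print('  back edge fit',np.polyfit(e[:,0],e[:,1],1).round(4))
print('valves',valves(c))
E
```

```text
[399.7 -42.9] [47.2 12.5] 89.9 x 393.4 405.9 y -66.5 -19.3
[ 443.9 -240.8] [100.3  11.6] 89.18 x 438.1 450.3 y -290.9 -190.6
[444.8 153.4] [35.7 50.9] 32.56 x 417.8 470.8 y 124.5 182.5
[488.9 -72.6] [44.8 17.3] 81.89 x 477.5 495.6 y -93.8 -49.5
[453.1  36.2] [103.1 355.3] 5.26 x 388.1 496.8 y -145.1 213.4
[ 494.4 -137.6] [31.2 42.1] 40.82 x 482.3 512.4 y -162.4 -113.2
[ 493.  -138.5] [37.7 51.7] 39.46 x 465.9 520.1 y -166.5 -110.0
[ 478.8 -195.1] [119.5 198.9] 4.64 x 415.7 535.1 y -295.0 -94.4
[ 545.2 -223.6] [138.9  64. ] 86.42 x 509.0 573.1 y -294.4 -153.8
[555.1 -15. ] [45.8 62.9] 3.38 x 532.1 578.1 y -46.8 17.0
[ 6.721e+02 -6.000e-01] [27.7 21. ] 73.02 x 663.6 685.7 y -16.2 11.3
[670.2  57.6] [51.  53.1] 1.35 x 644.8 696.3 y 30.6 83.7
  back edge fit [-5.044000e-01  7.153099e+02]
[651.9   1.3] [49.3 98.6] 81.59 x 605.7 699.1 y -20.4 32.1
  back edge fit [-2.230000e-02  6.978811e+02]
[ 648.4 -155.5] [108.8  95.6] 3.02 x 592.1 704.7 y -205.2 -110.3
  back edge fit [-3.05000e-02  6.97568e+02]
[645.8 153.4] [104.1 244.6] 5.3 x 594.5 703.5 y 30.1 273.0
[701.8  52.1] [11.9 42.7] 4.04 x 694.7 709.1 y 31.1 73.4
[670.7 -72.9] [96.8 84.8] 1.07 x 623.1 719.5 y -115.7 -29.9
  back edge fit [-1.044000e-01  7.076764e+02]
[ 661.7 -210.8] [135.1 153.5] 2.66 x 593.9 729.7 y -288.8 -131.3
  back edge fit [-1.520000e-02  7.229612e+02]
[477.8 136.8] [466.7 329.6] 66.91 x 356.2 719.1 y -142.3 288.4
[726.3 -43.3] [ 12.8 420. ] 2.33 x 716.8 740.1 y -253.0 166.6
[780.3 280.5] [13.8 73. ] 1.25 x 774.0 787.9 y 243.9 317.0
valves []
```

Run:
```python
from h import *
c=cam('top')
for r,w in comps(c,(10,40,165),(32,255,255),.020,800):
    if max(r[1])>300 or r[0][0]<580: continue
    print(np.round(r[0],1),np.round(r[1],1),round(r[2],2),'x',w[:,0].min().round(1),w[:,0].max().round(1),'y',w[:,1].min().round(1),w[:,1].max().round(1))
    if min(r[1])>30:
        y0,y1=w[:,1].min()+20,w[:,1].max()-20
        e=np.array([[y,w[abs(w[:,1]-y)<1.5][:,0].max()] for y in np.arange(y0,y1,3)]); print('  back edge fit',np.polyfit(e[:,0],e[:,1],1).round(4))
        for x in (r[0][0],r[0][0]+15):
            q=w[abs(w[:,0]-x)<3][:,1]; md=(q.min()+q.max())/2
            print('  at x',round(x),'outer',q.min().round(1),q.max().round(1),'inner',q[q<md].max().round(1),q[q>md].min().round(1))
h=cv2.cvtColor(c['bgr'],cv2.COLOR_BGR2HSV)
print(h[180:193,266:281,0]); print(h[180:193,266:281,2]); print(h[180:193,266:281,1])
```

```text
[662.6 164.4] [ 78.5 141.6] 2.32 x 620.7 703.3 y 92.2 233.8
  back edge fit [-3.830000e-02  7.077175e+02]
  at x 663 outer 97.2 231.2 inner 107.3 221.0
  at x 678 outer 97.7 231.8 inner 107.8 221.6
[662.7  -2.3] [94.2 71.2] 1.24 x 614.9 710.0 y -38.9 32.4
  back edge fit [-9.000000e-04  7.095327e+02]
  at x 663 outer -30.6 28.4 inner -21.4 19.2
  at x 678 outer -30.4 29.5 inner -21.1 20.3
[ 659.5 -166. ] [110.9 104.2] 2.24 x 602.2 716.0 y -220.1 -116.0
  back edge fit [-4.060000e-02  7.078674e+02]
  at x 659 outer -214.1 -118.6 inner -204.1 -127.8
  at x 674 outer -213.2 -118.5 inner -203.2 -126.8
[[12 12 12 12 11 11 12 12 13 12 13 11 11 12 12]
 [11 12 11 11 12 15 17 15 14 13 11 13 12 13 12]
 [11 12 12 12 16 21 23 25 23 16 13 11 10 12 13]
 [11 13 10 15 20 29 34 45 47 24 15 11 10 11 12]
 [12 12 10 18 25 40 47 47 46 43 21 16 11 11 13]
 [12 11 12 15 28 45 48 48 54 48 38 21  8  9 13]
 [13 11 11 14 38 46 51 60 47 50 27 14 12 12 15]
 [12 12 10 17 30 42 57 53 53 50 30 14  7 10 11]
 [12 12 10  9 18 36 49 53 40 42 19 16 10  9 12]
 [11 12 10 10 12 15 13 30 30 16  2  8 12 12  9]
 [12 12 11  8 1
[... 1069 characters left out ...]
0 166]
 [155 159 155 106  65  44  42  34  40  49  91 142 160 170 173]
 [167 162 126  73  41  31  24  24  29  34  65 123 159 159 167]
 [168 166 110  57  36  19  25  23  20  15  36  93 144 148 169]
 [172 167 125  54  28  23  20  22  19  26  30  46 115 155 158]
 [165 156 113  49  28  23  23  17  19  21  27  61 130 153 164]
 [174 159 125  66  27  20  18  18  20  23  29  75 105 138 150]
 [163 156 146  85  47  23  19  21  15  29  57 111 121 163 152]
 [159 170 153 123  89  57  42  25  17  45  70 114 138 153 137]
 [165 163 149 145 138 102  86  60  64  79 125 161 147 162 169]
 [173 172 163 165 132 147 133 109 115 122 220 130 142 141 169]
 [171 153 187 157 147 128 190 144 109 109 152 122 157 134 128]]
```

```bash
sed -i 's/(35,5,80),(120,110,200),.060,300/(14,0,60),(140,50,200),.058,300/' h.py
python3 - <<'E'
from h import *
c=cam('top')
print('valves',valves(c))
for px in [(272.5,185),(271.5,220)]: print(ray(c,[px],.06).round(4))
p=[.4456,.1546,.014]; print(proj(c,[p]))
E
```

```text
valves [array([445.6,  -1.3]), array([558.3,  -3.6])]
[[ 0.5593 -0.0023  0.06  ]]
[[ 0.4463 -0.0015  0.06  ]]
[[223.84775855 220.65087595]]
```

>>> drive_tool --pt "0.2 0.8 0" --pt "0.4 1 0" --pt "0.4 1 0" --pt "0.4 1 0" --spin '[0.25,0.5,0.7,0.7]' --grip '[-1,-1,-1,-1]'

```text
time: 0.95
ee_pos: [0.2848, -0.5649, 0.2317]
eef_rot: [2.841, 1.34, 0.001]
ft_force: [-0.5, -0.6, -0.2]
finger_gap: 0.144
gripper_force: 0.0
```

>>> drive_tool --pt "0.4 0.4 0" --pt "0.8 0.8 0" --pt "1 1 0" --pt "1 1 0" --spin '[0.1,0.2,0.3,0.3]' --grip '[-1,-1,-1,-1]'

```text
time: 1.45
ee_pos: [0.4079, -0.443, 0.2316]
eef_rot: [2.661, 1.669, 0.004]
ft_force: [-0.3, 0.1, 0.5]
finger_gap: -0.004
gripper_force: 0.0
```

>>> drive_tool --pt "0.2 0.4 0" --pt "0.4 0.8 0" --pt "0.6 1 0" --pt "0.6 1 0" --spin '[0.1,0.2,0.3,0.3]' --grip '[-1,-1,-1,-1]'

```text
time: 1.95
ee_pos: [0.478, -0.325, 0.2316]
eef_rot: [2.449, 1.966, 0.002]
ft_force: [-0.4, -1.4, -0.0]
finger_gap: -0.003
gripper_force: 0.0
```

>>> drive_tool --pt "0 0.4 0" --pt "0 0.8 0" --pt "0 1 0" --pt "0 1 0" --spin '[0.1,0.2,0.3,0.3]' --grip '[-1,-1,-1,-1]'

```text
time: 2.45
ee_pos: [0.4759, -0.2061, 0.2314]
eef_rot: [2.202, 2.24, -0.001]
ft_force: [-0.2, -0.2, -0.3]
finger_gap: 0.0
gripper_force: 0.0
```

>>> drive_tool --pt "0 0.4 0" --pt "0 0.8 0" --pt "0 1 0" --pt "0 1 0" --spin '[0.1,0.2,0.3,0.3]' --grip '[-1,-1,-1,-1]'

```text
time: 2.95
ee_pos: [0.4767, -0.0859, 0.2314]
eef_rot: [1.922, 2.484, -0.0]
ft_force: [-0.0, -0.5, 0.5]
finger_gap: -0.0
gripper_force: 0.0
```

>>> drive_tool --pt "0 0.4 0" --pt "0 0.8 0" --pt "0 1 0" --pt "0 1 0" --spin '[0.1,0.2,0.3,0.3]' --grip '[-1,-1,-1,-1]'

```text
time: 3.45
ee_pos: [0.4768, 0.0343, 0.2313]
eef_rot: [1.617, 2.693, -0.0]
ft_force: [0.4, -0.3, 0.1]
finger_gap: 0.004
gripper_force: 0.0
```

>>> drive_tool --pt "-0.1 0.4 -0.2" --pt "-0.2 0.8 -0.5" --pt "-0.26 1 -0.9" --pt "-0.26 1 -1" --pt "-0.26 1 -1" --spin '[0.08,0.08,0.08,0.08,0.08]' --grip '[-1,-1,-1,-1,-1]'

```text
time: 4.08
ee_pos: [0.4454, 0.1518, 0.1106]
eef_rot: [1.537, 2.74, -0.005]
ft_force: [-0.1, -0.3, 0.7]
finger_gap: -0.001
gripper_force: 0.0
```

>>> drive_tool --pt "0 0 -0.3" --pt "0 0 -0.6" --pt "0 0 -0.7" --pt "0 0 -0.7" --spin '[0,0,0,0]' --grip '[-1,-1,-1,-1]'

```text
time: 4.58
ee_pos: [0.4459, 0.1535, 0.0278]
eef_rot: [1.534, 2.74, -0.0]
ft_force: [0.6, 0.3, -0.1]
finger_gap: -0.002
gripper_force: 0.0
```

Run:
```python
from h import *
s=status.get_state(); print(s['ee_pos'].round(4),s['eef_rot'].round(3),s['joint_positions'].round(2))
t=cam('top'); g=t['bgr'][190:250,185:265]; a=cv2.resize(g,None,fx=5,fy=5,interpolation=cv2.INTER_CUBIC)
c=cam('side'); p=proj(c,[s['ee_pos'],[.4455,.1544,.014]]).round(1); print(p)
g=c['bgr'][220:280,250:330]; b=cv2.resize(g,None,fx=5,fy=5,interpolation=cv2.INTER_CUBIC)
cv2.imwrite('pics/win1.png',np.hstack([a,b]))
```

```text
[0.4459 0.1535 0.0278] [ 1.534  2.74  -0.   ] [-0.24  0.66 -0.25  2.28  0.63  0.26 -0.5 ]
[[293.  243.7]
 [293.2 248.5]]
```

View pics/win1.png

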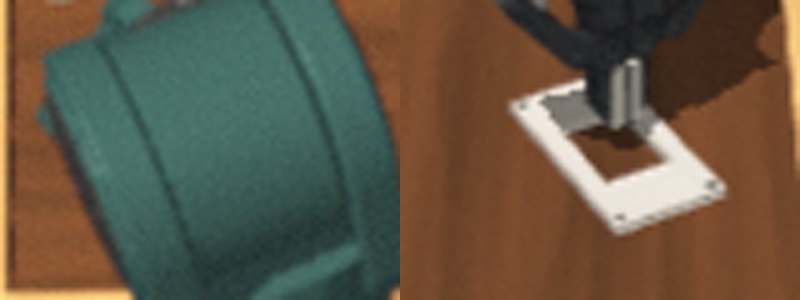

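The fingers hang over the middle of the long panel's window (crop 623,125), with the sides parallel. Next I descend.

>>> drive_tool --pt "0 0 -0.06" --pt "0 0 -0.12" --pt "0 0 -0.15" --pt "0 0 -0.15" --spin '[0,0,0,0]' --grip '[-1,-1,-1,-1]'

```text
time: 5.18
ee_pos: [0.4447, 0.1545, 0.0089]
eef_rot: [-1.532, -2.743, 0.001]
ft_force: [-0.3, -0.2, 0.5]
finger_gap: 0.001
gripper_force: 0.0
```

>>> drive_tool --pt "0 0 -0.004" --pt "0 0 -0.008" --pt "0 0 -0.008" --spin '[0,0,0]' --grip '[-0.92,-0.9,-0.88]'

```text
time: 5.55
ee_pos: [0.445, 0.1546, 0.0084]
eef_rot: [1.532, 2.742, 0.0]
ft_force: [0.1, -0.6, -0.4]
finger_gap: 0.061
gripper_force: 0.0
```

>>> drive_tool --pt "0 0 0" --pt "0 0 0" --pt "0 0 0" --pt "0 0 0" --spin '[0,0,0,0]' --grip '[-0.84,-0.8,-0.76,-0.76]'

```text
time: 6.05
ee_pos: [0.4449, 0.1545, 0.0084]
eef_rot: [1.532, 2.742, -0.0]
ft_force: [-0.5, -0.4, 0.7]
finger_gap: 0.121
gripper_force: 0.5
```

>>> drive_tool --pt "0 0 0" --pt "0 0 0" --pt "0 0 0" --pt "0 0 0" --spin '[0,0,0,0]' --grip '[-0.72,-0.68,-0.64,-0.64]'

```text
time: 6.55
ee_pos: [0.4448, 0.1544, 0.0083]
eef_rot: [-1.532, -2.742, 0.001]
ft_force: [-0.3, -1.3, 3.4]
finger_gap: 0.179
gripper_force: 1.1
```

>>> drive_tool --pt "0 0 0" --pt "0 0 0" --pt "0 0 0" --pt "0 0 0" --spin '[0,0,0,0]' --grip '[-0.6,-0.56,-0.52,-0.52]'

```text
time: 7.05
ee_pos: [0.4453, 0.1548, 0.0083]
eef_rot: [1.532, 2.742, 0.001]
ft_force: [0.5, 0.2, -1.2]
finger_gap: 0.237
gripper_force: 0.2
```

Run:
```python
from h import *
c=cam('side')
g=c['bgr'][215:275,250:330]; b=cv2.resize(g,None,fx=10,fy=10,interpolation=cv2.INTER_CUBIC)
cv2.imwrite('pics/win2.png',b)
```

```text
(no output)
```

View pics/win2.png

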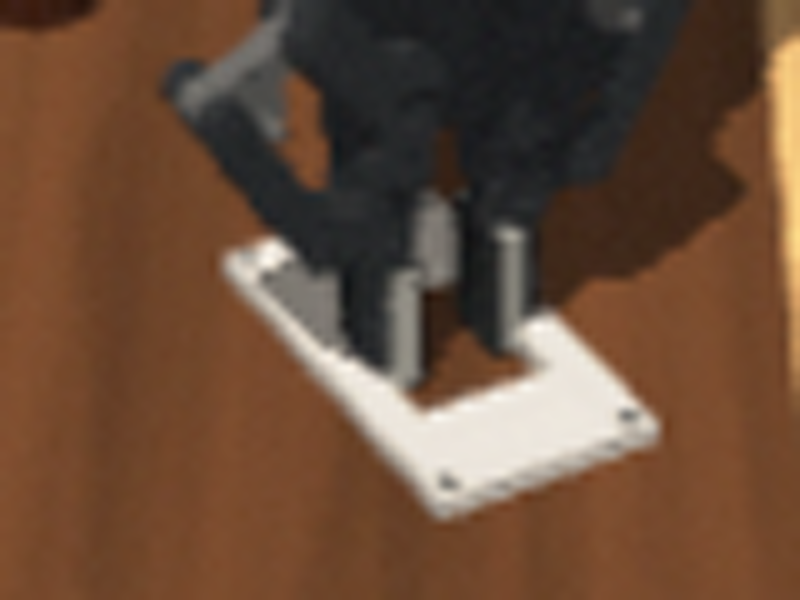

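The fingers are inside the window, nearly at both of its long edges (crop 400,380 and 505,350). I keep spreading, slightly lower.

>>> drive_tool --pt "0 0 -0.006" --pt "0 0 -0.012" --pt "0 0 -0.012" --pt "0 0 -0.012" --spin '[0,0,0,0]' --grip '[-0.52,-0.5,-0.46,-0.46]'

```text
time: 7.6
ee_pos: [0.446, 0.1552, 0.008]
eef_rot: [1.531, 2.741, 0.003]
ft_force: [0.1, 0.2, 12.4]
finger_gap: 0.264
gripper_force: 8.7
```

>>> drive_tool --pt "0 0 0" --pt "0 0 0" --pt "0 0 0" --spin '[0,0,0]' --grip '[-0.42,-0.4,-0.4]'

```text
time: 7.98
ee_pos: [0.4461, 0.1553, 0.0079]
eef_rot: [1.531, 2.741, 0.004]
ft_force: [-0.1, 0.6, 9.7]
finger_gap: 0.287
gripper_force: 48.9
```

>>> drive_tool --pt "0 0 0.008" --pt "0 0 0.008" --spin '[0,0]' --grip '[-0.38,-0.38]'

```text
time: 8.22
ee_pos: [0.4447, 0.1543, 0.0078]
eef_rot: [-1.532, -2.742, 0.001]
ft_force: [-0.4, -0.1, 3.4]
finger_gap: 0.291
gripper_force: 58.5
```

Run:
```python
from h import *
s=status.get_state(); print(s['ee_pos'].round(4),s['ft_force'].round(1),s['finger_gap'],s['gripper_force'])
c=cam('top')
for r,w in comps(c,(20,10,150),(40,140,255),.030,300): 
  if 20<min(r[1]) and max(r[1])<60: print(np.round(r[0],1),np.round(r[1],1))
```

```text
[0.4447 0.1543 0.0078] [-0.4 -0.1  3.4] 0.2907872588744046 58.48593620583415
[564.6 249.9] [26.8 30.4]
```

>>> drive_tool --pt "0.1 0 0" --pt "0.25 0 0" --pt "0.4 0 0" --pt "0.55 0 0" --pt "0.7 0.01 0" --pt "0.85 0.02 0" --pt "1 0.03 0" --pt "1 0.03 0" --spin '[-0.1,-0.2,-0.3,-0.4,-0.5,-0.6,-0.65,-0.65]' --grip '[-0.38,-0.38,-0.38,-0.38,-0.38,-0.38,-0.38,-0.38]'

```text
time: 9.28
ee_pos: [0.5655, 0.1583, 0.0079]
eef_rot: [2.176, 2.266, 0.001]
ft_force: [0.4, -0.2, 2.8]
finger_gap: 0.29
gripper_force: 60.3
```

Run:
```python
from h import *
s=status.get_state(); print(s['ee_pos'].round(4),s['ft_force'].round(1),s['finger_gap'],s['gripper_force'])
c=cam('side')
g=c['bgr'][170:290,180:300]; b=cv2.resize(g,None,fx=5,fy=5,interpolation=cv2.INTER_CUBIC)
cv2.imwrite('pics/l2.png',b)
for r,hs in panels(c): print(np.round(r[0],1),np.round(r[1],1),round(r[2],1))
```

```text
[0.5655 0.1583 0.0079] [ 0.4 -0.2  2.8] 0.2900823006802289 60.309339025989175
[564.2 187.3] [ 60.7 164.6] 2.3
[922.  -26.2] [40.5 56.2] 0.3
[ 633.  -150.9] [54.6 96.7] 85.2
[ 482.3 -148.7] [97.6 80.8] 38.9
```

View pics/l2.png

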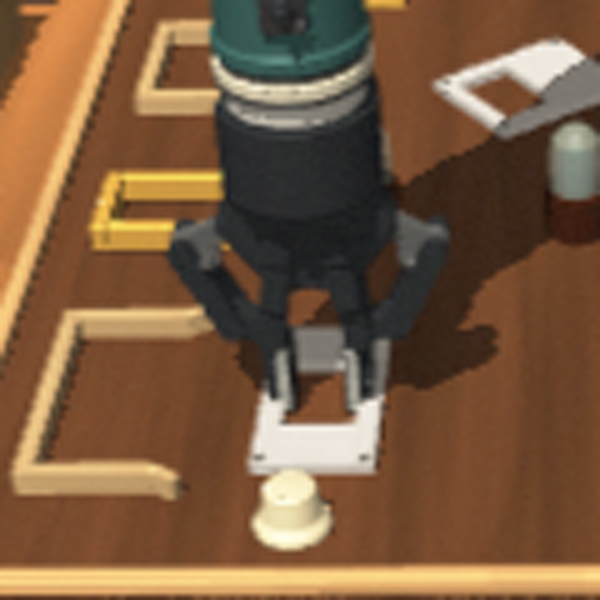

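The panel is held square to the bay and clears the knob (crop 290,500). Next I slide it in.

>>> drive_tool --pt "0.12 0.005 0" --pt "0.24 0.01 0" --pt "0.36 0.017 0" --pt "0.48 0.025 0" --pt "0.58 0.033 0" --pt "0.68 0.04 0" --pt "0.76 0.045 0" --pt "0.78 0.045 0" --spin '[0,0,0,0,0,0,0,0]' --grip '[-0.38,-0.38,-0.38,-0.38,-0.38,-0.38,-0.38,-0.38]'

```text
time: 10.32
ee_pos: [0.6559, 0.1635, 0.008]
eef_rot: [-2.173, -2.265, 0.008]
ft_force: [-7.4, -0.6, 10.7]
finger_gap: 0.298
gripper_force: 61.1
```

>>> drive_tool --pt "0.02 0.002 0" --pt "0.04 0.002 0" --pt "0.055 0.002 0" --pt "0.055 0.002 0" --spin '[0,0,0,0]' --grip '[-0.38,-0.38,-0.38,-0.38]'

```text
time: 10.82
ee_pos: [0.6616, 0.1638, 0.008]
eef_rot: [-2.172, -2.266, 0.009]
ft_force: [-5.9, 0.4, 9.6]
finger_gap: 0.297
gripper_force: 61.0
```

>>> drive_tool --pt "0.015 0 0.006" --pt "0.03 0 0.006" --pt "0.03 0 0.006" --spin '[0,0,0]' --grip '[-0.38,-0.38,-0.38]'

```text
time: 11.2
ee_pos: [0.6654, 0.1638, 0.008]
eef_rot: [-2.173, -2.264, 0.009]
ft_force: [-5.8, 0.3, 6.3]
finger_gap: 0.293
gripper_force: 60.9
```

>>> drive_tool --pt "0.015 0 0" --pt "0.03 0 0" --pt "0.03 0 0" --spin '[0,0,0]' --grip '[-0.38,-0.38,-0.38]'

```text
time: 11.58
ee_pos: [0.6655, 0.1637, 0.0081]
eef_rot: [-2.17, -2.262, 0.018]
ft_force: [-12.1, 0.1, 12.8]
finger_gap: 0.292
gripper_force: 61.2
```

Contact with the back wall. I press a little more to square it, then ease off, close the fingers and go up.

>>> drive_tool --pt "0.02 0 0" --pt "0.03 0 0" --pt "0.03 0 0" --spin '[0,0,0]' --grip '[-0.38,-0.38,-0.38]'

```text
time: 11.95
ee_pos: [0.6656, 0.1637, 0.0082]
eef_rot: [-2.167, -2.26, 0.027]
ft_force: [-18.2, -0.5, 18.2]
finger_gap: 0.294
gripper_force: 61.4
```

>>> drive_tool --pt "0 0 0" --pt "-0.02 0 0" --pt "-0.04 0 0.004" --pt "-0.05 0 0.008" --pt "-0.05 0 0.008" --spin '[0,0,0,0,0]' --grip '[-0.6,-0.8,-0.9,-1,-1]'

```text
time: 12.58
ee_pos: [0.6703, 0.1635, 0.0093]
eef_rot: [2.175, 2.266, 0.0]
ft_force: [-0.1, 0.2, 0.3]
finger_gap: -0.0
gripper_force: 0.0
```

>>> drive_tool --pt "0 0 0.15" --pt "0 0 0.5" --pt "0 0 1" --pt "0 0 1" --spin '[0,0,0,0]' --grip '[-1,-1,-1,-1]'

```text
time: 13.08
ee_pos: [0.6745, 0.1657, 0.1368]
eef_rot: [2.171, 2.262, 0.018]
ft_force: [0.5, 1.2, 0.1]
finger_gap: -0.001
gripper_force: 0.0
```

>>> drive_tool --pt "-0.2 -0.4 0" --pt "-0.5 -0.8 0" --pt "-0.8 -1 0" --pt "-0.8 -1 0" --spin '[0.1,0.25,0.42,0.42]' --grip '[-1,-1,-1,-1]'

```text
time: 13.58
ee_pos: [0.57, 0.0399, 0.1291]
eef_rot: [-1.777, -2.588, 0.008]
ft_force: [0.6, 0.4, 0.7]
finger_gap: 0.003
gripper_force: 0.0
```

Run:
```python
from h import *
s=status.get_state(); print(s['ee_pos'].round(4),s['eef_rot'],s['joint_positions'].round(2))
for n in('side','top'):
  c=cam(n)
  for r,hs in panels(c): print(n,np.round(r[0],1),np.round(r[1],1),round(r[2],1),[(np.round(x[0],1),np.round(x[1],1),round(x[2],1)) for x in hs])
c=cam('side'); cv2.imwrite('pics/l3.png',cv2.resize(c['bgr'][150:300,160:345],None,fx=4,fy=4,interpolation=cv2.INTER_CUBIC))
```

```text
[0.57   0.0399 0.1291] [-1.77672015 -2.5881541   0.00840691] [ 0.17  0.58 -0.44  2.02  0.4   0.64 -0.17]
side [570.6 244.4] [30.3 53.4] 19.0 []
side [665.5 159.8] [ 61.  108.9] 2.0 [(array([665.1, 165.3]), array([36.1, 43. ]), 1.6)]
side [921.7 -26.2] [56.4 40.4] 90.0 []
side [ 458. -143.] [103.3  67.8] 87.8 []
top [664.9 163.7] [ 67.6 111.4] 2.2 [(array([662.5, 161.8]), array([34. , 46.7]), 2.0)]
top [909.4  19. ] [38.1 52.7] 1.2 []
```

View pics/l3.png

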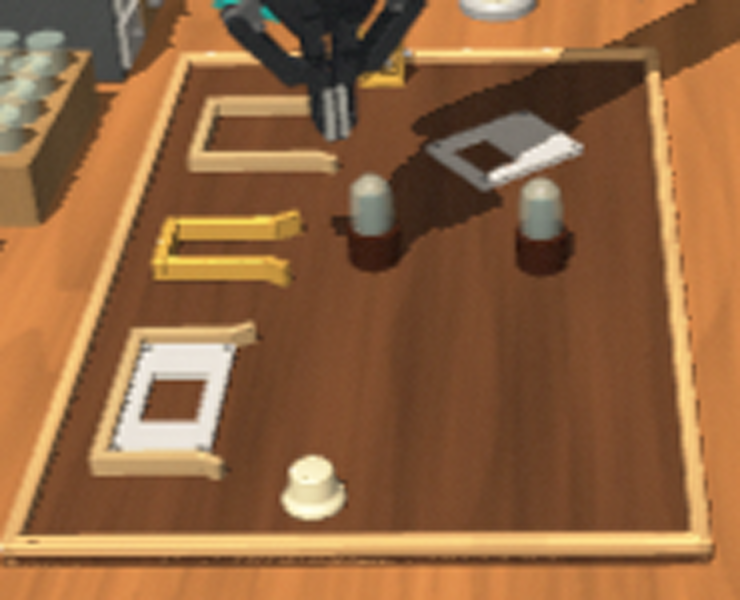

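The long panel is home and square at crop (165,395), measured at (665,164) and 2.0° against the tray's 2.3°. The short panel at crop (505,150) is undisturbed.

>>> drive_tool --pt "0 -0.3 0" --pt "-0.2 -0.6 0" --pt "-0.4 -1 0" --pt "-0.4 -1 0" --pt "-0.4 -1 0" --spin '[0.1,0.25,0.4,0.4,0.4]' --grip '[-1,-1,-1,-1,-1]'

```text
time: 14.35
ee_pos: [0.5279, -0.0751, 0.1299]
eef_rot: [1.345, 2.837, 0.003]
ft_force: [0.3, 1.0, 0.4]
finger_gap: 0.002
gripper_force: 0.0
```

>>> drive_tool --pt "-0.1 -0.2 0" --pt "-0.2 -0.4 -0.1" --pt "-0.29 -0.53 -0.3" --pt "-0.29 -0.53 -0.6" --pt "-0.29 -0.53 -0.8" --pt "-0.29 -0.53 -0.8" --spin '[0,0,0,0,0,0]' --grip '[-1,-1,-1,-1,-1,-1]'

```text
time: 15.1
ee_pos: [0.4901, -0.1391, 0.0316]
eef_rot: [-1.343, -2.836, 0.001]
ft_force: [0.0, 0.4, -0.1]
finger_gap: 0.003
gripper_force: 0.0
```

Run:
```python
from h import *
s=status.get_state(); print(s['ee_pos'].round(4),s['eef_rot'].round(3),s['ft_force'].round(1))
c=cam('side')
k=4; g=cv2.resize(c['bgr'],None,fx=k,fy=k,interpolation=cv2.INTER_CUBIC); h=cv2.cvtColor(g,cv2.COLOR_BGR2HSV)
print('proj tip',proj(c,[s['ee_pos'],[.4935,-.1385,.014]]).round(1))
cv2.imwrite('pics/s1.png',cv2.resize(c['bgr'][150:210,250:330],None,fx=8,fy=8,interpolation=cv2.INTER_CUBIC))
```

```text
[ 0.4901 -0.1391  0.0316] [-1.343e+00 -2.836e+00  1.000e-03] [ 0.   0.4 -0.1]
proj tip [[282.5 182.9]
 [281.5 188.2]]
```

View pics/s1.png

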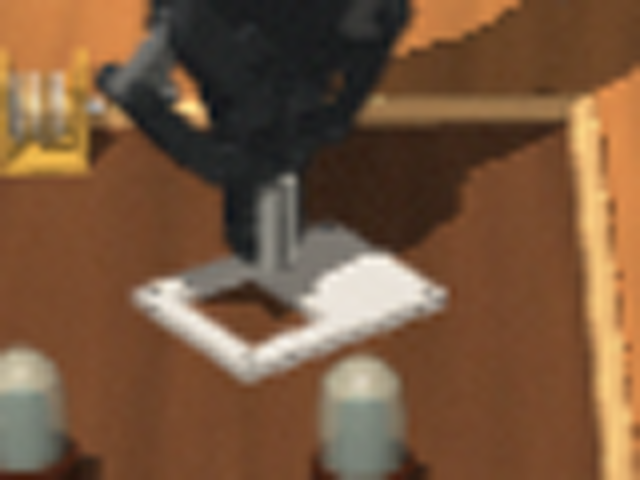

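The fingertips (crop 262,268) hang over the short panel's window as projected. Next I descend and spread.

>>> drive_tool --pt "0.028 0 -0.06" --pt "0.028 0 -0.12" --pt "0.028 0 -0.18" --pt "0.028 0 -0.19" --pt "0.028 0 -0.19" --spin '[0,0,0,0,0]' --grip '[-1,-1,-1,-1,-1]'

```text
time: 15.78
ee_pos: [0.4944, -0.1398, 0.0107]
eef_rot: [-1.346, -2.839, 0.0]
ft_force: [0.4, -0.7, 0.5]
finger_gap: 0.001
gripper_force: 0.0
```

>>> drive_tool --pt "0 0 0" --pt "0 0 0" --pt "0 0 0" --pt "0 0 0" --pt "0 0 0" --pt "0 0 0" --spin '[0,0,0,0,0,0]' --grip '[-0.8,-0.65,-0.55,-0.5,-0.46,-0.46]'

```text
time: 16.52
ee_pos: [0.4948, -0.1397, 0.0108]
eef_rot: [1.346, 2.838, 0.0]
ft_force: [-0.1, -0.3, 0.8]
finger_gap: 0.269
gripper_force: 3.6
```

>>> drive_tool --pt "0 0 0" --pt "0 0 0" --pt "0 0 0" --spin '[0,0,0]' --grip '[-0.42,-0.38,-0.38]'

```text
time: 16.9
ee_pos: [0.4942, -0.1399, 0.0106]
eef_rot: [-1.346, -2.838, 0.001]
ft_force: [-0.2, 0.3, -1.3]
finger_gap: 0.294
gripper_force: 51.5
```

>>> drive_tool --pt "0.05 -0.03 0" --pt "0.12 -0.06 0" --pt "0.2 -0.1 0" --pt "0.28 -0.14 0" --pt "0.36 -0.18 0" --pt "0.44 -0.22 0" --pt "0.5 -0.26 0" --pt "0.55 -0.26 0" --pt "0.55 -0.26 0" --spin '[-0.1,-0.22,-0.34,-0.46,-0.58,-0.7,-0.8,-0.822,-0.822]' --grip '[-0.38,-0.38,-0.38,-0.38,-0.38,-0.38,-0.38,-0.38,-0.38]'

```text
time: 18.02
ee_pos: [0.561, -0.1707, 0.0107]
eef_rot: [2.175, 2.266, 0.001]
ft_force: [-0.6, -0.0, -0.8]
finger_gap: 0.293
gripper_force: 51.6
```

Run:
```python
from h import *
s=status.get_state(); r=s['eef_rot'];print(s['ee_pos'].round(4),s['ft_force'].round(1),s['finger_gap'],np.degrees(2*np.arctan2(r[1],r[0])))
for n in('side','top'):
  c=cam(n)
  for r,hs in panels(c): print(n,np.round(r[0],1),np.round(r[1],1),round(r[2],1))
```

```text
[ 0.561  -0.1707  0.0107] [-0.6 -0.  -0.8] 0.29304055148943514 92.34505585689318
side [570.6 244.3] [30.2 53.3] 18.6
side [665.5 159.8] [ 61.1 108.9] 2.0
side [921.8 -26.3] [56.1 40.1] 90.0
side [ 542.1 -178.8] [ 93.5 101.9] 1.0
top [ 539.7 -170.3] [93.4 73.8] 2.5
top [662.5 162.7] [ 62.7 113.4] 2.2
top [909.4  19.3] [38.1 53.5] 1.2
```

>>> drive_tool --pt "0.12 0.004 0" --pt "0.24 0.008 0" --pt "0.36 0.012 0" --pt "0.48 0.016 0" --pt "0.6 0.02 0" --pt "0.7 0.025 0" --pt "0.8 0.028 0" --pt "0.9 0.032 0" --pt "0.9 0.032 0" --spin '[0,0,0,0,0,0,0,0,0]' --grip '[-0.38,-0.38,-0.38,-0.38,-0.38,-0.38,-0.38,-0.38,-0.38]'

```text
time: 19.25
ee_pos: [0.6702, -0.1668, 0.0108]
eef_rot: [2.176, 2.264, 0.003]
ft_force: [-0.8, -0.1, -0.5]
finger_gap: 0.297
gripper_force: 51.9
```

>>> drive_tool --pt "0.03 0.001 0" --pt "0.06 0.002 0" --pt "0.09 0.003 0" --pt "0.11 0.003 0" --pt "0.11 0.003 0" --spin '[0,0,0,0,0]' --grip '[-0.38,-0.38,-0.38,-0.38,-0.38]'

```text
time: 19.88
ee_pos: [0.6805, -0.1669, 0.0107]
eef_rot: [-2.176, -2.264, 0.003]
ft_force: [-3.9, 0.3, 3.4]
finger_gap: 0.296
gripper_force: 52.0
```

>>> drive_tool --pt "0.015 0 0" --pt "0.03 0 0" --pt "0.04 0 0" --pt "0.04 0 0" --spin '[0,0,0,0]' --grip '[-0.38,-0.38,-0.38,-0.38]'

```text
time: 20.38
ee_pos: [0.6806, -0.1669, 0.0107]
eef_rot: [-2.172, -2.258, 0.014]
ft_force: [-11.4, 0.7, 11.4]
finger_gap: 0.296
gripper_force: 52.3
```

>>> drive_tool --pt "0.02 0 0" --pt "0.03 0 0" --pt "0.03 0 0" --spin '[0,0,0]' --grip '[-0.38,-0.38,-0.38]'

```text
time: 20.75
ee_pos: [0.6807, -0.1669, 0.0107]
eef_rot: [-2.169, -2.255, 0.022]
ft_force: [-17.2, 1.0, 17.7]
finger_gap: 0.296
gripper_force: 52.5
```

>>> drive_tool --pt "0 0 0" --pt "-0.02 0 0" --pt "-0.05 0 0" --pt "-0.06 0 0" --pt "-0.06 0 0" --spin '[0,0,0,0,0]' --grip '[-0.6,-0.8,-0.9,-1,-1]'

```text
time: 21.38
ee_pos: [0.6836, -0.1667, 0.0108]
eef_rot: [2.176, 2.265, 0.001]
ft_force: [-0.5, 0.7, 0.2]
finger_gap: -0.002
gripper_force: 0.0
```

>>> drive_tool --pt "0 0 0.15" --pt "0 0 0.5" --pt "0 0 1" --pt "0 0 1" --spin '[0,0,0,0]' --grip '[-1,-1,-1,-1]'

```text
time: 21.88
ee_pos: [0.6881, -0.167, 0.1383]
eef_rot: [2.17, 2.257, 0.012]
ft_force: [0.8, 0.8, -0.6]
finger_gap: -0.003
gripper_force: 0.0
```

>>> drive_tool --pt "-0.3 0 0" --pt "-0.7 0 0" --pt "-1 0 0" --pt "-1 0 0" --spin '[0,0,0,0]' --grip '[-1,-1,-1,-1]'

```text
time: 22.38
ee_pos: [0.5589, -0.1673, 0.1306]
eef_rot: [-2.176, -2.262, 0.005]
ft_force: [0.6, -0.0, -0.6]
finger_gap: -0.001
gripper_force: 0.0
```

Run:
```python
from h import *
s=status.get_state(); r=s['eef_rot'];print(s['ee_pos'].round(4),s['ft_force'].round(1),np.degrees(2*np.arctan2(r[1],r[0])),s['joint_positions'].round(2))
for n in('side','top'):
  c=cam(n)
  for r,hs in panels(c): print(n,np.round(r[0],1),np.round(r[1],1),round(r[2],1),[(np.round(x[0],1),np.round(x[1],1),round(x[2],1)) for x in hs])
print(valves(c))
```

```text
[ 0.5589 -0.1673  0.1306] [ 0.6 -0.  -0.6] -267.77866255859584 [ 0.47  0.57 -0.36  1.99  0.33  0.63 -0.06]
side [570.7 244.3] [29.6 53.6] 17.3 []
side [665.5 159.8] [ 61.1 108.9] 2.0 [(array([665.1, 165.3]), array([36.1, 43. ]), 1.6)]
side [921.8 -26.3] [40. 56.] 0.2 []
side [ 662.1 -174.4] [94.4 67.4] 0.9 [(array([ 680. , -165.2]), array([35.9, 40.4]), 0.9)]
top [662.4 162.7] [ 62.7 113.4] 2.2 [(array([662.8, 161.9]), array([34.1, 46.7]), 1.8)]
top [ 658.9 -150.1] [94.5 41.1] 1.2 []
top [909.4  19.4] [38.1 53.6] 1.2 []
[array([445.7,  -1.6]), array([ 539.7, -188.1]), array([558.6,  -3.4])]
```

>>> drive_tool --pt "0 0.2 0" --pt "-0.05 0.4 0" --pt "-0.1 0.6 0" --pt "-0.15 0.8 0" --pt "-0.2 0.9 0" --spin '[-0.22,-0.44,-0.66,-0.88,-1]' --grip '[-0.8,-0.7,-0.53,-0.53,-0.53]'

```text
time: 23.1
ee_pos: [0.5411, -0.0562, 0.1311]
eef_rot: [2.878, 1.259, 0.004]
ft_force: [0.2, -0.2, -0.8]
finger_gap: 0.235
gripper_force: 0.0
```

>>> drive_tool --pt "-0.05 0.1 0" --pt "-0.1 0.2 0" --pt "-0.1 0.3 0" --pt "-0.1 0.4 0" --pt "-0.1 0.45 0" --pt "-0.1 0.45 0" --spin '[-0.22,-0.44,-0.66,-0.88,-1,-1]' --grip '[-0.53,-0.53,-0.53,-0.53,-0.53,-0.53]'

```text
time: 23.85
ee_pos: [0.5289, -0.0032, 0.1309]
eef_rot: [-3.141, -0.069, -0.003]
ft_force: [0.0, -0.7, -0.4]
finger_gap: 0.235
gripper_force: 0.0
```

Run:
```python
from h import *
s=status.get_state(); r=s['eef_rot'];print(s['ee_pos'].round(4),s['finger_gap'],np.degrees(2*np.arctan2(r[1],r[0])),s['joint_positions'].round(2))
for n in('side','top'):
  c=cam(n)
  for r,hs in panels(c): print(n,np.round(r[0],1),np.round(r[1],1),round(r[2],1),[(np.round(x[0],1),np.round(x[1],1),round(x[2],1)) for x in hs])
# edge angle of short panel's front edge & gap to wall, top view: contour points
  for r,hs in panels(c): pass
```

```text
[ 0.5289 -0.0032  0.1309] 0.2350473870756281 -357.4991303728039 [-0.15  0.5   0.09  2.13 -0.09  0.51 -1.51]
side [570.6 244.3] [30.3 53.2] 19.0 []
side [665.5 159.4] [ 60.8 108.3] 2.1 [(array([665.1, 165.3]), array([36.1, 43. ]), 1.6)]
side [921.7 -26.3] [56.1 40.4] 90.0 []
side [ 662.1 -174.4] [94.4 67.4] 0.9 [(array([ 680. , -165.2]), array([35.9, 40.4]), 0.9)]
top [662.4 162.7] [ 62.7 113.4] 2.3 [(array([662.6, 161.8]), array([33.9, 46.7]), 2.0)]
top [ 659.2 -167.4] [94.3 75.2] 1.9 [(array([ 677. , -167.4]), array([33.3, 48.6]), 1.2)]
top [909.4  18.9] [38.1 52.7] 1.2 []
```

Both panels are home, so I go on to the valves. I descend behind the forward valve with the fingers 20 mm apart.

>>> drive_tool --pt "-0.08 0 0" --pt "-0.08 0 -0.3" --pt "-0.08 0 -0.6" --pt "-0.08 0 -0.9" --pt "-0.08 0 -0.97" --pt "-0.08 0 -0.97" --spin '[0,0,0,0,0,0]' --grip '[-0.53,-0.53,-0.53,-0.53,-0.53,-0.53]'

```text
time: 24.7
ee_pos: [0.517, -0.0051, 0.0144]
eef_rot: [-3.141, -0.062, 0.001]
ft_force: [0.2, -0.5, 0.9]
finger_gap: 0.237
gripper_force: 0.0
```

>>> drive_tool --pt "0.04 0 0" --pt "0.08 0 0" --pt "0.12 0 0" --pt "0.17 0.002 0" --pt "0.22 0.004 0" --pt "0.28 0.006 0" --pt "0.34 0.008 0" --pt "0.4 0.01 0" --pt "0.4 0.01 0" --spin '[0,0,0,0,0,0,0,0,0]' --grip '[-0.53,-0.53,-0.53,-0.53,-0.53,-0.53,-0.53,-0.53,-0.53]'

```text
time: 25.82
ee_pos: [0.5668, -0.0035, 0.0144]
eef_rot: [3.141, 0.062, 0.003]
ft_force: [-0.3, 0.9, -0.2]
finger_gap: 0.237
gripper_force: 0.0
```

Run:
```python
from h import *
s=status.get_state(); print(s['ee_pos'].round(4),s['finger_gap'],s['ft_force'].round(1))
c=cam('side'); cv2.imwrite('pics/v1.png',cv2.resize(c['bgr'][160:280,180:320],None,fx=5,fy=5,interpolation=cv2.INTER_CUBIC))
for r,w in comps(c,(14,0,60),(140,50,200),.050,300):
  if 20<min(r[1]) and max(r[1])<80: print(np.round(r[0],1),np.round(r[1],1))
```

```text
[ 0.5668 -0.0035  0.0144] 0.23710430839294272 [-0.3  0.9 -0.2]
[446.9  -2.6] [24.3 71.5]
```

View pics/v1.png

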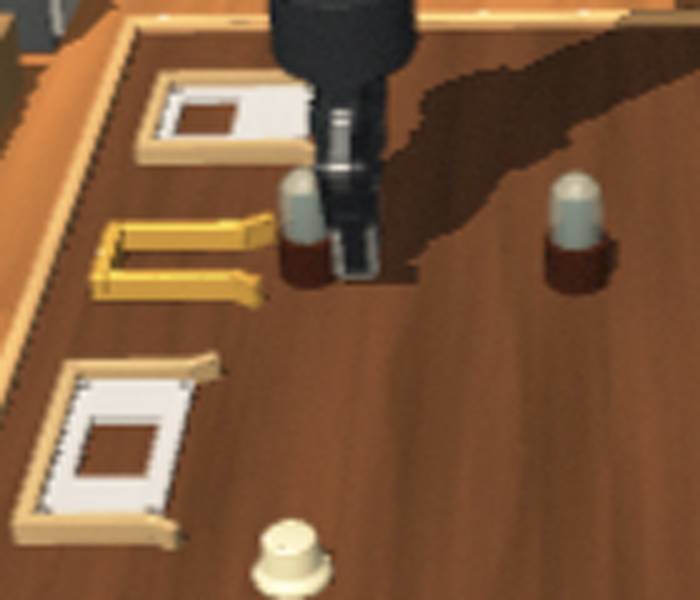

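The valve (crop 305,230) stands upright, nested in the fingers and lined up with the lane mouth at (265,260). I push it in and return for the second.

>>> drive_tool --pt "0.05 0.001 0" --pt "0.1 0.003 0" --pt "0.15 0.005 0" --pt "0.2 0.006 0" --pt "0.25 0.008 0" --pt "0.3 0.01 0" --pt "0.35 0.01 0" --pt "0.4 0.01 0" --pt "0.4 0.01 0" --spin '[0,0,0,0,0,0,0,0,0]' --grip '[-0.53,-0.53,-0.53,-0.53,-0.53,-0.53,-0.53,-0.53,-0.53]'

```text
time: 27.0
ee_pos: [0.6142, -0.0024, 0.0144]
eef_rot: [3.141, 0.062, 0.002]
ft_force: [1.0, -0.4, 0.6]
finger_gap: 0.233
gripper_force: 0.0
```

>>> drive_tool --pt "-0.1 0 0" --pt "-0.3 0 0" --pt "-0.5 0 0.1" --pt "-0.7 0 0.5" --pt "-0.8 0 1" --pt "-0.8 0 1" --spin '[0,0,0,0,0,0]' --grip '[-0.53,-0.53,-0.4,-0.2,0.1,0.1]'

```text
time: 27.75
ee_pos: [0.5176, -0.0026, 0.1381]
eef_rot: [-3.14, -0.062, -0.01]
ft_force: [0.1, 0.4, -0.2]
finger_gap: 0.551
gripper_force: 0.0
```

Run:
```python
from h import *
s=status.get_state(); print(s['ee_pos'].round(4),s['finger_gap'],s['ft_force'].round(1))
c=cam('side')
for r,w in comps(c,(14,0,60),(140,50,200),.050,300):
  if 20<min(r[1]) and max(r[1])<90: print(np.round(r[0],1),np.round(r[1],1))
print(valves(cam('top')))
```

```text
[ 0.5176 -0.0026  0.1381] 0.5506356139334515 [ 0.1  0.4 -0.2]
[449.2  -4.6] [24.5 76.1]
[640.6  -5.7] [23.4 74.9]
[ 541.4 -185.2] [28.3 79.3]
[array([470.6,  38.5])]
```

>>> drive_tool --pt "-0.25 0 0" --pt "-0.5 0 0" --pt "-0.7 0.005 0" --pt "-0.77 0.005 0" --pt "-0.77 0.005 0" --spin '[0,0,0,0,0]' --grip '[0.1,0.1,0.1,0.1,0.1]'

```text
time: 28.48
ee_pos: [0.4246, -0.0018, 0.1337]
eef_rot: [3.141, 0.063, -0.002]
ft_force: [0.8, -0.4, 0.1]
finger_gap: 0.548
gripper_force: 0.0
```

>>> drive_tool --pt "0 0 -0.2" --pt "0 0 -0.4" --pt "0 0 -0.4" --spin '[0,0,0]' --grip '[0.1,0.1,0.1]'

```text
time: 28.85
ee_pos: [0.4254, -0.0018, 0.085]
eef_rot: [3.141, 0.062, -0.003]
ft_force: [-0.0, 0.3, 0.4]
finger_gap: 0.551
gripper_force: 0.0
```

>>> drive_tool --pt "0 0 -0.2" --pt "0 0 -0.4" --pt "0 0 -0.58" --pt "0 0 -0.58" --spin '[0,0,0,0]' --grip '[0.1,0.1,0.1,0.1]'

```text
time: 29.35
ee_pos: [0.4256, -0.0018, 0.0162]
eef_rot: [-3.141, -0.062, 0.001]
ft_force: [0.4, -0.1, 0.4]
finger_gap: 0.548
gripper_force: 0.0
```

>>> drive_tool --pt "0 0 0" --pt "0 0 0" --pt "0 0 0" --pt "0 0 0" --spin '[0,0,0,0]' --grip '[0,-0.1,-0.2,-0.25]'

```text
time: 29.85
ee_pos: [0.4251, -0.0018, 0.0171]
eef_rot: [-3.141, -0.062, -0.001]
ft_force: [0.1, -0.7, -0.4]
finger_gap: 0.369
gripper_force: 0.0
```

>>> drive_tool --pt "0.04 0 0" --pt "0.08 0 0" --pt "0.12 0 0" --pt "0.17 0 0" --pt "0.22 0 0" --pt "0.27 0 0" --pt "0.32 0 0" --pt "0.36 0 0" --pt "0.36 0 0" --spin '[0,0,0,0,0,0,0,0,0]' --grip '[-0.25,-0.25,-0.25,-0.25,-0.25,-0.25,-0.25,-0.25,-0.25]'

```text
time: 30.98
ee_pos: [0.4691, -0.0018, 0.0168]
eef_rot: [-3.141, -0.062, -0.002]
ft_force: [0.2, 0.4, -0.9]
finger_gap: 0.373
gripper_force: 0.0
```

Run:
```python
from h import *
s=status.get_state(); r=s['eef_rot'];print(s['ee_pos'].round(4),s['finger_gap'],s['ft_force'].round(1),np.degrees(2*np.arctan2(r[1],r[0])))
c=cam('side')
for r,w in comps(c,(14,0,60),(140,50,200),.050,200):
  if 10<min(r[1]) and max(r[1])<90: print(np.round(r[0],1),np.round(r[1],1),w[:,0].max())
```

```text
[ 0.4691 -0.0018  0.0168] 0.3729325484530417 [ 0.2  0.4 -0.9] -357.7330410033713
[642.9  -4.9] [23.5 74.6] 657.0395
[476.3 -78. ] [28.4 77.9] 489.45187
```

>>> drive_tool --pt "-0.08 0 0" --pt "-0.17 0 0" --pt "-0.17 0 -0.02" --pt "-0.17 0 -0.02" --pt "-0.17 0 -0.02" --spin '[0,0,0,0,0]' --grip '[-0.25,-0.25,-0.35,-0.45,-0.53]'

```text
time: 31.65
ee_pos: [0.4482, -0.0018, 0.0143]
eef_rot: [3.141, 0.062, 0.001]
ft_force: [0.0, 0.7, 0.2]
finger_gap: 0.231
gripper_force: 0.0
```

Run:
```python
from h import *
s=status.get_state(); r=s['eef_rot'];print(s['ee_pos'].round(4),s['finger_gap'],s['ft_force'].round(1))
c=cam('side')
for r,w in comps(c,(14,0,60),(140,50,200),.050,200):
  if 10<min(r[1]) and max(r[1])<90: print(np.round(r[0],1),np.round(r[1],1),w[:,0].max())
# base: dark reddish column
for r,w in comps(c,(0,60,15),(12,255,75),.021,300):
  if max(r[1])<90: print('base',np.round(r[0],1),np.round(r[1],1))
```

```text
[ 0.4482 -0.0018  0.0143] 0.23125416268097979 [0.  0.7 0.2]
[445.6  42.3] [20.4 48.2] 456.65674
[488.5  -5.8] [23.1 74.8] 500.08633
[640.3  -5.1] [23.9 73.6] 657.0395
[454.6 -71.2] [28.8 82.3] 464.63327
base [637.7  -8.1] [38.9 45.1]
base [ 4.85e+02 -2.00e-01] [40.8 63.3]
```

>>> drive_tool --pt "0.07 0 0" --pt "0.14 0 0" --pt "0.24 0 0" --pt "0.36 -0.002 0" --pt "0.48 -0.004 0" --pt "0.6 -0.006 0" --pt "0.72 -0.008 0" --pt "0.84 -0.01 0" --pt "0.92 -0.012 0" --pt "0.96 -0.012 0" --spin '[0,0,0,0,0,0,0,0,0,0]' --grip '[-0.53,-0.53,-0.53,-0.53,-0.53,-0.53,-0.53,-0.53,-0.53,-0.53]'

```text
time: 32.95
ee_pos: [0.5637, -0.0033, 0.0143]
eef_rot: [3.141, 0.062, 0.001]
ft_force: [-0.8, 0.3, 1.0]
finger_gap: 0.236
gripper_force: 0.5
```

>>> drive_tool --pt "0.05 0.001 0" --pt "0.1 0.003 0" --pt "0.15 0.005 0" --pt "0.2 0.007 0" --pt "0.25 0.009 0" --pt "0.3 0.011 0" --pt "0.35 0.013 0" --pt "0.39 0.014 0" --pt "0.43 0.014 0" --pt "0.43 0.014 0" --spin '[0,0,0,0,0,0,0,0,0,0]' --grip '[-0.53,-0.53,-0.53,-0.53,-0.53,-0.53,-0.53,-0.53,-0.53,-0.53]'

```text
time: 34.2
ee_pos: [0.6154, -0.0015, 0.0144]
eef_rot: [-3.141, -0.062, -0.002]
ft_force: [-0.5, -0.4, -0.5]
finger_gap: 0.236
gripper_force: 0.0
```

Run:
```python
from h import *
s=status.get_state(); r=s['eef_rot'];print(s['ee_pos'].round(4),s['finger_gap'],s['ft_force'].round(1))
c=cam('side')
for r,w in comps(c,(14,0,60),(140,50,200),.050,200):
  if 10<min(r[1]) and max(r[1])<90: print(np.round(r[0],1),np.round(r[1],1),w[:,0].max())
```

```text
[ 0.6154 -0.0015  0.0144] 0.23579829954580847 [-0.5 -0.4 -0.5]
[603.7  38.8] [12.2 54.5] 606.9873
[677.3  -3.8] [24.8 75.2] 694.75665
[ 611.3 -111.1] [13.7 63.3] 620.67474
```

>>> drive_tool --pt "0.012 0 0" --pt "0.024 0.001 0" --pt "0.036 0.001 0" --pt "0.048 0.002 0" --pt "0.048 0.002 0" --spin '[0,0,0,0,0]' --grip '[-0.53,-0.53,-0.53,-0.53,-0.53]'

```text
time: 34.88
ee_pos: [0.6206, -0.0013, 0.0143]
eef_rot: [3.141, 0.062, 0.001]
ft_force: [-1.7, -0.2, 0.1]
finger_gap: 0.239
gripper_force: 0.5
```

>>> drive_tool --pt "0.012 0 0" --pt "0.024 0 0" --pt "0.024 0 0" --spin '[0,0,0]' --grip '[-0.53,-0.53,-0.53]'

```text
time: 35.25
ee_pos: [0.6214, -0.0014, 0.0141]
eef_rot: [-3.141, -0.062, 0.006]
ft_force: [-5.1, -0.0, 4.0]
finger_gap: 0.232
gripper_force: 2.7
```

Stalled with rising force, so the file is home. I back off and look.

>>> drive_tool --pt "-0.05 0 0" --pt "-0.15 0 0" --pt "-0.35 0 0" --pt "-0.5 0 0.1" --pt "-0.6 0 0.5" --pt "-0.7 0 1" --pt "-0.7 0 1" --spin '[0,0,0,0,0,0,0]' --grip '[-0.53,-0.53,-0.53,-0.53,-0.53,-0.53,-0.53]'

```text
time: 36.12
ee_pos: [0.5415, -0.0014, 0.1387]
eef_rot: [-3.14, -0.062, -0.015]
ft_force: [-0.2, 0.6, -0.3]
finger_gap: 0.233
gripper_force: 0.0
```

>>> drive_tool --pt "-0.2 0 0.3" --pt "-0.5 0 0.6" --pt "-0.7 0 0.8" --pt "-0.7 0 0.8" --spin '[0,0,0,0]' --grip '[0,0.5,0.5,0.5]'

```text
time: 36.62
ee_pos: [0.4543, -0.0014, 0.2311]
eef_rot: [-3.14, -0.062, -0.004]
ft_force: [1.2, -0.0, 0.6]
finger_gap: 0.752
gripper_force: 0.0
```

Run:
```python
from h import *
s=status.get_state(); print(s['ee_pos'].round(4),s['time'])
c=cam('side'); a=c
for n,c in(('side',c),('top',cam('top'))):
  for r,w in comps(c,(14,0,60),(140,50,200),.050 if n=='side' else .058,200):
    if 10<min(r[1]) and max(r[1])<150 and r[0][0]>600 and abs(r[0][1])<50: print(n,np.round(r[0],1),np.round(r[1],1),w[:,0].min(),w[:,0].max())
  for r,hs in panels(c): print(n,np.round(r[0],1),np.round(r[1],1),round(r[2],1),[round(x[2],1) for x in hs])
k=cv2.resize(a['bgr'][155:275,170:270],None,fx=5,fy=5,interpolation=cv2.INTER_CUBIC)
t=cv2.resize(c['bgr'][135:255,235:295],None,fx=5,fy=5,interpolation=cv2.INTER_CUBIC)
cv2.imwrite('pics/end.png',np.hstack([k,t]))
```

```text
[ 0.4543 -0.0014  0.2311] 36.625
side [645.9  -4.3] [23.2 75. ] 629.6493 662.33124
side [682.6  -3.8] [24.6 75.4] 664.3872 699.2023
side [570.6 244.5] [30.1 53.8] 18.4 []
side [665.5 159.8] [ 61.1 108.9] 2.0 [1.6]
side [922.1 -26.3] [39.8 56. ] 0.4 []
side [ 662.1 -174.4] [94.4 67.4] 0.9 [1.5]
top [643.1  -1.4] [28.1 25.1] 628.9938 657.2836
top [677.2  -2.7] [25.3 25.4] 663.812 688.8048
top [662.3 162.7] [ 62.7 113.4] 2.1 [2.0]
top [ 659.  -167.7] [93.9 75.7] 2.9 [1.2]
top [909.   18.9] [37.2 52.7] 1.3 []
```

View pics/end.png

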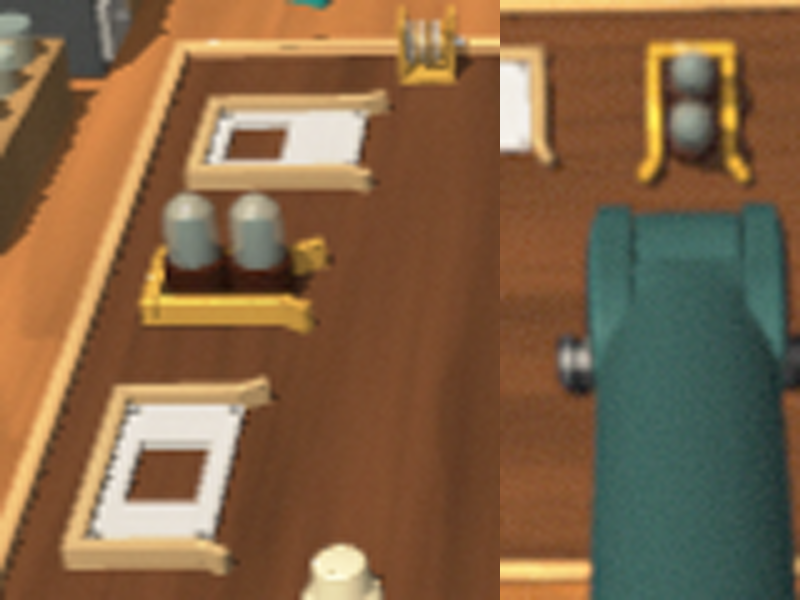

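Both panels are home, at crop (290,140) and (165,470). The valves stand in file at the stop, crop (190,250) and (255,250), and nothing is being touched. I hand the job in.

```bash
python3 -c "
from plant import job; print(job.finish_job())"
```

```text
the job is handed in; nothing more can be done
None
```

The job is handed in after about 37 s of the 72 s: both panels are home and square as far as the images can tell (within about a degree), both valves stand in file against the end stop, nothing else was seen to move, and the gripper is clear of everything.

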